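# Make up the mooring kit and the rudder kit

## Robot

A 6-joint arm with a two-finger parallel gripper is mounted at the origin on the work surface. World frame = base frame: x ahead of the robot, y to its left, z up, the work surface at z = 0. Lengths are in m, angles in degrees, forces in N, time in s.
With the tool pointing down it reaches from about 0.4 to 0.825 m from the base axis. Payload 7 kg.
Tool frame: the origin (TCP) lies on the centre line of the jaws, within the pads' length; the fingertips stand 19 mm ahead of it and the grasp point (between the pads) is the TCP; z points along the fingers, y is the line along which they close (so a half turn about z gives the same grasp; the last joint's range is limited). The gripper opens to 88 mm and grips with 3 to 60 N. Pads are 19 mm wide; open, the fingers measure 130 mm over their backs; the gripper's body (78 mm by 193 mm) begins 47 mm behind the grasp point.
Start: joints at [82.97, 20.546, 0.682, 0, -70.136, -16.507], TCP at [0.27, 0.619, 0.246] pointing down, gripper open.
Joint ranges: [-176.03, 176.03], [-82.01, 121.73], [-58.28, 71.71], [-173.87, 95.51], [-174.79, -0.11], [-173.66, 173.66]. Speed limits (degrees/s): [136.94, 136.94, 172.46, 180, 180, 180].

## Interface

Orientations are given as [roll, pitch, yaw] about the fixed x, y, z axes, in that order (R = Rz(yaw) Ry(pitch) Rx(roll)).
In Python, from plant import * gives the robot as it stands. The module is installed in compiled form; this text tells all that it offers.
- The arm moves only by the tool play_rows, never from a script. Its argument "deltas" is a list of rows, each a list of 6 numbers: the shift along the world's x, y, z scaled (see below), then the turn, a rotation vector about the world's x, y, z scaled (see below). A call has 1 to 10 rows; each row shifts and turns the commanded pose from where the row before left it; what a row does not reach is not made up. The controller multiplies each number of a shift by 800 mm and each number of a turn by 180 degrees. A row lasts 1/10 s, in which the tool goes at most 50 mm and 8.59 degrees, less where a joint would pass 70% of its speed; a pose out of reach is approached as far as the arm can. A call with a number of a shift or a turn outside -1 to 1 is refused whole. A call with a gripper value outside its range is refused whole. "gripper" is the gripper command: -1 is shut, 1 is fully open, values between are in proportion, set as the call begins (left out, the last holds). The fingers move at their own pace and stop on an object; the grip force is fixed at half the most. Time passes only in rows, so rows that do not move let the fingers close. It gives the time, the measured TCP pose, the force, the opening and the grip force at its end, in the units of the state.
- get_obs(): the state, without advancing time (a new reading comes with each control period).
- snapshot(name): name is "scene" or "side" or "wrist"; returns (picture, depth): 400x640x3 uint8, blue, green, red; 400x640 float32, m along the optical axis (not along the pixel's ray), 0 where there is no reading.
- camera_model(name): a dict with "fx", "fy", "cx", "cy" (pixels), "k1" (the pictures are not rectified: a ray, as slopes to the right and down, at radius r is drawn at 1 + k1 r^2 times it, then the intrinsics apply), "world_to_cam" (4x4, takes a point from world to camera coordinates). Camera axes: x right, y down, z forward; pixel columns grow to the right and rows downward; lengths in m; the calibration is good to about 2 mm. A picture is of the moment at which its call begins: read the wrist's pose just before it. camera_model takes no time and is no camera call; for the wrist camera it gives the pose at the moment of the call.
- close_job(): hands the job in; it is judged then, once.
The state is a dict: "clock": time; "joint_pos": joint angles; "qvel": joint speeds; "tau": joint torques, N m; "tool_pos": TCP position; "orientation": TCP orientation; "force": force on the tool from outside, world axes, zero at the start; "moment": the same for the moment, N m; "opening": finger opening in m; "gripper_force": force on a finger pad.
Only numpy, scipy, OpenCV 4.12 (cv2) and the standard library are available. Lean on these libraries where they do the work, as an engineer would, in place of code of your own. Each camera call takes 0.05 s, during which the arm holds its last target. There are 200 camera calls.

## Task

Make up two kits of boat fittings from the stock on the dark mat. In the green tray goes the mooring kit: the bronze horn cleat in the long compartment, and the fairlead and the bollard in the two short compartments, one in each; in the blue tray goes the rudder kit: the pintle in one compartment and the gudgeon in the other (where two may swap, either way will do). Set each fitting down without dropping it, the same way up as you found it and flat on its compartment's floor, and leave the grey steel cleat, the putty tin and the tape measure where they are.

Things in the scene. Friction and masses are not known exactly. Their poses are not given: they have to be found in the camera images.
- cleat: Bronze (golden) horn cleat, 0.16 kg: base plate 50 x 22 mm, 6 mm thick; two 13 mm legs at x = -14 and 14 mm carry a round horn bar 100 mm long along x, 15 mm thick over its middle 40 mm (top 36 mm up), ends 11 mm thick rising to 40 mm. Origin: centre of the underside, z up.
- fairlead: Bronze (golden) fairlead, 0.20 kg: a bar-shaped base 80 (x) x 22 (y) mm, 14 mm high, with a round horn 11 mm thick rising from each end and curling inwards over it, a 7 mm gap between the horns' tips; 39 mm high. May be held across y by base or horns. Origin: centre of the underside, z up.
- bollard: Bronze (golden) bollard, 0.34 kg: square base plate 50 mm, 6 mm thick; upright round post 26 mm thick (34 mm at the plate, cap 32 mm from 55 mm up), 63 mm high in all; a cross pin 10 mm thick, 70 mm long, runs through the post along y, 42 mm up. The post may be held across x, clear of the pin. Origin: centre of the underside, z up.
- pintle: Pintle, 0.20 kg: a U-shaped bronze strap, two cheeks 26 mm high, outer faces at y = -16 and 16 mm, x from -40 to 24 mm (rigid; may be held across y), joined by a solid head of the same width and height to x = 38 mm. At x = 40 mm a 20 mm boss carries a bright steel pin, 11 mm thick, standing up to 62 mm. Balances at about x = 12 mm. Origin: underside, midway between the cheeks; x towards the pin, z up.
- gudgeon: Gudgeon, 0.21 kg: a U-shaped bronze strap, two cheeks 26 mm high, outer faces at y = -16 and 16 mm, x from -40 to 24 mm (rigid; may be held across y), joined by a solid head of the same width and height to x = 38 mm. At x = 42 mm an upright round eye, 28 mm thick and 32 mm high, with a white bush and black hole in its top. Balances at about x = 15 mm. Origin: underside, midway between the cheeks; x towards the eye, z up.
- green_tray: Green kit tray, 240 (x) x 170 (y) mm, walls 28 mm high and 6 mm thick, floor 5 mm thick, dividers 5 mm thick with tops 25 mm up. Loose, 0.7 kg. Origin: centre of the underside, z up. Inside: a long compartment (x -114 to 114, y 2.5 to 79 mm) and two short ones (x 2.5 to 114 and -114 to -2.5, y -79 to -2.5 mm). Empty at the start.
- blue_tray: Blue kit tray, 240 (x) x 170 (y) mm, walls 28 mm high and 6 mm thick, floor 5 mm thick, dividers 5 mm thick with tops 25 mm up. Loose, 0.7 kg. Origin: centre of the underside, z up. Inside: two equal compartments (x 2.5 to 114 and -114 to -2.5, y -79 to 79 mm). Empty at the start.
- steel_cleat: Grey steel horn cleat in the stock, of no kit, shaped like the bronze one: base plate 50 x 22 mm, 6 mm thick; two 13 mm legs at x = -14 and 14 mm carry a round horn bar 100 mm long along x, 15 mm thick over its middle 40 mm (top 36 mm up), ends 11 mm thick rising to 40 mm. Origin: centre of the underside, z up.
- putty_tin: Round putty tin, white with a red band, 72 mm in diameter, 60 mm high, beyond the stock. Origin: centre of the underside, z up.
- tape_measure: Green tape measure, 72 (x) x 36 (y) mm, 62 mm high, beyond the stock. Origin: centre of the underside, z up.
Things that resemble listed ones, but are neither listed nor needed, are in the scene too. Leave any pink or purple look-alike of the gudgeon alone.

How it is judged (in metres and radians):
At the end, for the whole second after the job is handed in: Cleat in the green tray's long compartment, fairlead and bollard in its short ones, pintle and gudgeon in the blue tray's, one in each (origins 3 mm clear of the dividers); all five on the floor (within 5 mm), upright within 0.1 rad, at rest (0.02 m/s, 0.2 rad/s); trays level within 0.05 rad (x of cleat in the frame of green_tray between -0.112 and 0.112 m and y of cleat in the frame of green_tray between 0.006 and 0.078 m and z of cleat in the frame of green_tray between 0.001 and 0.01 m and ((x of fairlead in the frame of green_tray between -0.112 and -0.006 m and y of fairlead in the frame of green_tray between -0.078 and -0.006 m and z of fairlead in the frame of green_tray between 0.001 and 0.01 m and x of bollard in the frame of green_tray between 0.006 and 0.112 m and y of bollard in the frame of green_tray between -0.078 and -0.006 m and z of bollard in the frame of green_tray between 0.001 and 0.01 m) or (x of fairlead in the frame of green_tray between 0.006 and 0.112 m and y of fairlead in the frame of green_tray between -0.078 and -0.006 m and z of fairlead in the frame of green_tray between 0.001 and 0.01 m and x of bollard in the frame of green_tray between -0.112 and -0.006 m and y of bollard in the frame of green_tray between -0.078 and -0.006 m and z of bollard in the frame of green_tray between 0.001 and 0.01 m)) and ((x of pintle in the frame of blue_tray between -0.112 and -0.006 m and y of pintle in the frame of blue_tray between -0.078 and 0.078 m and z of pintle in the frame of blue_tray between 0.001 and 0.01 m and x of gudgeon in the frame of blue_tray between 0.006 and 0.112 m and y of gudgeon in the frame of blue_tray between -0.078 and 0.078 m and z of gudgeon in the frame of blue_tray between 0.001 and 0.01 m) or (x of pintle in the frame of blue_tray between 0.006 and 0.112 m and y of pintle in the frame of blue_tray between -0.078 and 0.078 m and z of pintle in the frame of blue_tray between 0.001 and 0.01 m and x of gudgeon in the frame of blue_tray between -0.112 and -0.006 m and y of gudgeon in the frame of blue_tray between -0.078 and 0.078 m and z of gudgeon in the frame of blue_tray between 0.001 and 0.01 m)) and angle between each of cleat, fairlead, bollard, pintle, gudgeon's own z axis and vertical below 0.1 rad and linear speed of each of cleat, fairlead, bollard, pintle, gudgeon below 0.02 m/s and angular speed of each of cleat, fairlead, bollard, pintle, gudgeon below 0.2 rad/s and angle between each of green_tray, blue_tray's own z axis and vertical below 0.05 rad); the robot touches nothing.
It fails at once if a fitting is dropped or thrown (moves faster than 0.9 m/s out of the fingers, about 40 mm of free fall) ((linear speed of cleat above 0.9 m/s and contact force between cleat and the fingers below 0.05 N) or (linear speed of fairlead above 0.9 m/s and contact force between fairlead and the fingers below 0.05 N) or (linear speed of bollard above 0.9 m/s and contact force between bollard and the fingers below 0.05 N) or (linear speed of pintle above 0.9 m/s and contact force between pintle and the fingers below 0.05 N) or (linear speed of gudgeon above 0.9 m/s and contact force between gudgeon and the fingers below 0.05 N)).
It fails at once if the steel cleat is moved by more than 20 mm or knocked over (distance of steel_cleat from where it was at the start of the episode above 0.02 m or angle between steel_cleat's own z axis and vertical above 0.3 rad).
It fails at once if the putty tin is moved by more than 20 mm or knocked over (distance of putty_tin from where it was at the start of the episode above 0.02 m or angle between putty_tin's own z axis and vertical above 0.3 rad).
It fails at once if the tape measure is moved by more than 20 mm or knocked over (distance of tape_measure from where it was at the start of the episode above 0.02 m or angle between tape_measure's own z axis and vertical above 0.3 rad).
It also fails if it takes over 134 s, if anything falls off the work surface, if the arm or the gripper's body presses on something with over 40 N, if the wrist force passes 120 N, or if a joint passes its speed limit or range.

## Working session

There is one attempt and no reset: what is moved stays moved. The work goes in short steps, Python scripts to look and compute and a tool call to move; the robot and the scene stay as the last step left them, time stands still between calls to the robot, and variables do not carry over. Pictures are saved under pics/ and viewed, at most 14 in all, crops included, and the job is handed in when it is done.

Besides the shell and the picture viewer there is one more tool, called after "Call:" as name(argument=value, ...), one argument or row to a line, values as JSON. play_rows: Moves the arm, as the interface text tells. Its arguments: {"type":"object","properties":{"deltas":{"type":"array","items":{"type":"array","items":{"type":"number","minimum":-1,"maximum":1}}},"gripper":{"type":"number"}},"required":["deltas"]}

```bash
mkdir -p pics; cat > h.py <<'E'
from plant import *
import numpy as np, cv2
def rays(cm,uv):
    uv=np.atleast_2d(np.array(uv,float))
    K=np.array([[cm['fx'],0,cm['cx']],[0,cm['fy'],cm['cy']],[0,0,1]])
    n=cv2.undistortPoints(uv.reshape(-1,1,2),K,np.array([cm['k1'],0,0,0,0.])).reshape(-1,2)
    T=np.array(cm['world_to_cam']);R=T[:3,:3];c=-R.T@T[:3,3]
    d=np.c_[n,np.ones(len(n))]@R
    return c,d
def onz(cm,uv,z):
    c,d=rays(cm,uv); return c+d*((z-c[2])/d[:,2])[:,None]
def cloud(cm,depth):
    h,w=depth.shape
    uv=np.stack(np.meshgrid(np.arange(w),np.arange(h)),-1).reshape(-1,2)
    c,d=rays(cm,uv); return (c+d*depth.reshape(-1,1)).reshape(h,w,3)
E
python3 - <<'E'
from h import *
o=get_obs();print({k:np.round(v,3).tolist() for k,v in o.items()})
for n in ['scene','side','wrist']:
    cm=camera_model(n);p,d=snapshot(n);cv2.imwrite(f'pics/{n}0.png',p);np.savez(f'{n}0.npz',p=p,d=d,cm=np.array(cm,dtype=object))
    T=np.array(cm['world_to_cam']);print(n,cm['fx'],cm['k1'],(-T[:3,:3].T@T[:3,3]).round(3),T[2,:3].round(2),(d>0).mean())
E
```

```text
{'clock': 0.0, 'joint_pos': [82.969, 20.591, 0.633, -0.021, -70.136, -16.506], 'qvel': [-0.032, 0.008, 0.067, -0.056, -0.067, 0.226], 'tau': [0.001, -58.272, 29.306, 6.997, 0.007, -0.0], 'tool_pos': [0.269, 0.618, 0.245], 'orientation': [179.904, -0.008, -23.544], 'force': [0.464, -0.067, 0.422], 'moment': [0.0, 0.002, 0.062], 'gripper_force': 0.0, 'opening': 0.087}
scene 484.14775509514436 0.03218651390122748 [ 1.352 -0.062  0.883] [-0.7   0.05 -0.71] 0.99620703125
side 408.7654434585107 -0.022780688247633307 [0.087 0.399 0.606] [ 0.55 -0.48 -0.69] 0.9958671875
wrist 300.4216064477292 -0.04053393428947722 [0.334 0.59  0.383] [-0.24  0.1  -0.96] 0.99
```

View pics/scene0.png

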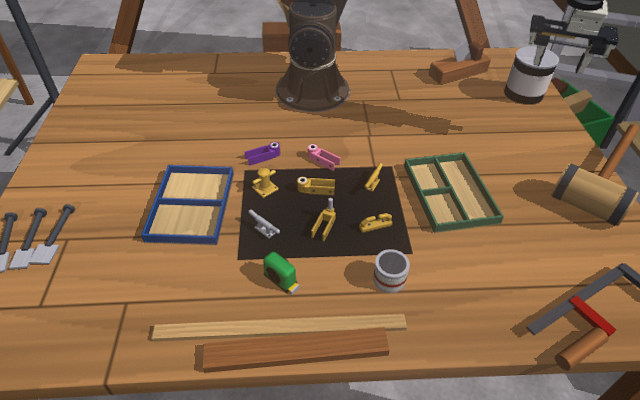

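View pics/side0.png

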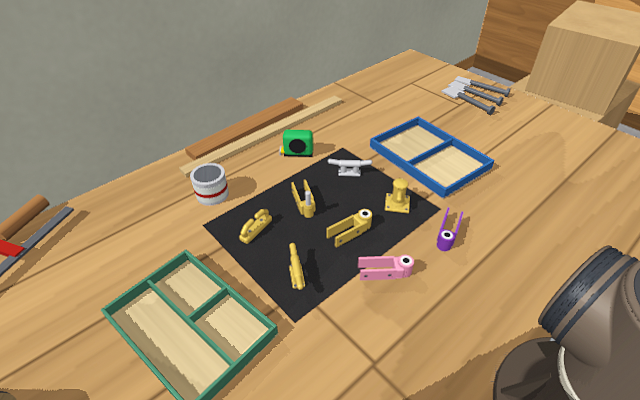

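The scene view shows, on the mat: bollard (264,182), gudgeon (316,186), bronze cleat (373,178), steel cleat (263,223), pintle (324,220) and fairlead (376,223). The purple (262,153) and pink (323,156) look-alikes lie off the mat. The blue tray is at left, the green tray at right. I'll fuse both views into metric positions.

```bash
cat > m.py <<'E'
from h import *
P=[];C=[];S=[]
for i,n in enumerate(['scene','side']):
    z=np.load(n+'0.npz',allow_pickle=True);cm=z['cm'].item()
    P.append(cloud(cm,z['d']).reshape(-1,3));C.append(z['p'].reshape(-1,3));S.append(np.full(len(P[-1]),i))
P=np.vstack(P);C=np.vstack(C);S=np.hstack(S)
hsv=cv2.cvtColor(C[None],cv2.COLOR_BGR2HSV)[0].astype(int)
box=(P[:,0]>.3)&(P[:,0]<.9)&(P[:,1]>-.4)&(P[:,1]<.4)&(P[:,2]>-.02)&(P[:,2]<.15)
o=np.argsort(P[box][:,2]);im=np.zeros((600,800,3),np.uint8)
px=((P[box][o,:2]-[.3,-.4])*1000).astype(int)
for a in (0,1):
  for b in (0,1): im[np.clip(px[:,0]+a,0,599),np.clip(px[:,1]+b,0,799)]=C[box][o]
cv2.imwrite('pics/top.png',im)
def mask(lo,hi): return box&np.all((hsv>=lo)&(hsv<=hi),1)
def rect(pts): 
    r=cv2.minAreaRect((pts*1000).astype(np.float32)); return np.round(r[0],1),np.round(r[1],1),round(r[2],1)
for nm,lo,hi in [('gold',(15,120,60),(32,255,255)),('grey',(0,0,90),(180,50,255)),('green',(50,80,30),(85,255,255)),('blue',(105,100,40),(125,255,255)),('red',(0,150,80),(6,255,255)),('dark',(0,0,0),(180,255,45))]:
    m=mask(lo,hi)&((P[:,2]>.008) if nm!='dark' else True)
    g=np.zeros((600,800),np.uint8);q=((P[m][:,:2]-[.3,-.4])*1000).astype(int);g[np.clip(q[:,0],0,599),np.clip(q[:,1],0,799)]=1
    g=cv2.dilate(g,np.ones((7,7)));k,lab=cv2.connectedComponents(g);l=lab[np.clip(q[:,0],0,599),np.clip(q[:,1],0,799)]
    for j in range(1,k):
        s=l==j
        if s.sum()<80: continue
        p=P[m][s];sc=S[m][s];print(nm,s.sum(),'rect',*rect(p[:,:2]),'ztop per view',[round(np.percentile(p[sc==i,2],98)*1000,1) for i in (0,1) if (sc==i).sum()>9],'mean/view',[(p[sc==i,:2].mean(0)*1000).round() for i in (0,1)if (sc==i).sum()>9])
t=box&(np.abs(P[:,0]-.35)<.03)
print('table z',[np.median(P[t&(S==i),2]).round(4) for i in (0,1)])
E
python3 m.py
```

```text
gold 495 rect [450.6 137.5] [ 16.4 102.5] 60.9 ztop per view [np.float64(39.4), np.float64(40.2)] mean/view [array([455., 137.]), array([447., 140.])]
gold 671 rect [ 456.7 -140.9] [51.1 60.9] 82.4 ztop per view [np.float64(64.1), np.float64(62.9)] mean/view [array([ 461., -141.]), array([ 448., -135.])]
gold 1026 rect [464.8 -11.7] [96.8 38.4] 83.6 ztop per view [np.float64(31.4), np.float64(32.7)] mean/view [array([467.,  -9.]), array([461.,  -7.])]
gold 582 rect [589.8   3.2] [34.  93.1] 64.9 ztop per view [np.float64(29.7), np.float64(30.6)] mean/view [array([590.,   5.]), array([578.,  11.])]
gold 839 rect [594.6 125.4] [25.  80.7] 14.3 ztop per view [np.float64(38.9), np.float64(39.2)] mean/view [array([598., 124.]), array([590., 128.])]
gold 662 rect [878.1 -70.5] [ 43.6 353. ] 0.0 ztop per view [np.float64(13.2), np.float64(21.8)] mean/view [array([869.,  21.]), array([888., -27.])]
grey 84 rect [329.  -13.5] [19.8 19.9] 46.5 ztop per view [np.float64(36.6), np.float64(35.3)] mean/view [array([330., -15.]), array([329., -13.])]
grey 102 rect [557.8  18.7] [ 9.5 15. ] 74.1 zto
[... 1043 characters left out ...]
9.6] [32.6 60.2] 8.3 ztop per view [np.float64(3.6)] mean/view [array([ 434., -176.])]
dark 1772 rect [544.6 -91.4] [209.1 227.7] 84.6 ztop per view [np.float64(3.3), np.float64(3.4)] mean/view [array([579., -55.]), array([544., -61.])]
dark 726 rect [567.9  84.4] [164.8 174.1] 2.7 ztop per view [np.float64(3.3), np.float64(3.6)] mean/view [array([573.,  55.]), array([583., 104.])]
dark 257 rect [6.576e+02 5.000e-01] [398.8  63.1] 87.0 ztop per view [np.float64(3.5), np.float64(3.5)] mean/view [array([678., -11.]), array([666., -31.])]
dark 205 rect [723.1 -88.7] [66.5 10.1] 43.2 ztop per view [np.float64(51.5)] mean/view [array([723., -89.])]
table z [np.float64(0.0004), np.float64(0.0006)]
```

View pics/top.png

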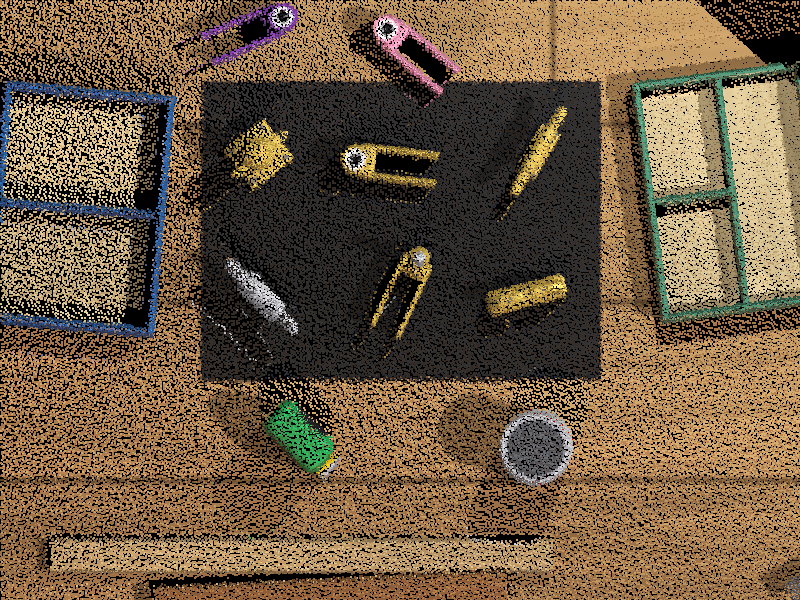

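The fused top view (col = y+400 mm, row = x−300 mm) shows everything clearly. On the mat are the gold cleat (540,150), gudgeon (355,158, white bush), bollard (258,153), pintle (419,258 is its pin), fairlead (527,295) and grey steel cleat (262,295). Of the three U-straps with an eye, only the one at (355,158) is bronze. The purple (285,15) and pink (388,28) ones are decoys. I'll refine poses and trays and make one confirming crop.

```bash
cat > m2.py <<'E'
import io,contextlib
with contextlib.redirect_stdout(io.StringIO()): from m import *
wide=(P[:,0]>.3)&(P[:,0]<.75)&(abs(P[:,1])<.5)&(P[:,2]<.1)
def cm_(lo,hi,z0,z1): return wide&np.all((hsv>=lo)&(hsv<=hi),1)&(P[:,2]>z0)&(P[:,2]<z1)
for nm,m in [('green',cm_((50,80,20),(85,255,255),.02,.04)),('blue',cm_((105,100,30),(125,255,255),.02,.04))]:
    m&=(P[:,1]>.15) if nm=='green' else (P[:,1]<-.15)
    print(nm,'rim',*rect(P[m][:,:2]),'z',[np.median(P[m&(S==i),2]).round(4) for i in (0,1)])
    c=P[m][:,:2].mean(0)
    f=wide&(np.linalg.norm(P[:,:2]-c,axis=1)<.07)&(hsv[:,0]>8)&(hsv[:,0]<30)&(P[:,2]<.015)
    print('  floor z',[np.median(P[f&(S==i),2]).round(4) for i in (0,1)])
gold=cm_((15,110,50),(34,255,255),.008,.09)
near=lambda c,r: np.linalg.norm(P[:,:2]-c,axis=1)<r
B=near([.457,-.141],.06)
for nm,c,z0,z1 in [('bollard cap',[.457,-.141],.057,.08),('bollard pin',[.457,-.141],.038,.052),('bollard plate',[.457,-.141],.006,.013),('cleat bar',[.45,.137],.03,.05),('gudg eye',[.46,-.045],.030,.045),('gudg cheek',[.465,-.01],.024,.0305),('pintle cheek',[.595,0],.024,.031),('fairlead horns',[.594,.126],.03,.05),('fair base',[.594,.126],.008,.02)]:
    m=gold&near(c,.065 if nm!='gudg eye' else .03)&(P[:,2]>z0)&(P[:,2]<z1)
    p=P[m];print(nm,len(p),*rect(p[:,:2]),'mean',(p[:,:2].mean(0)*1000).round(1),[round(np.percentile(P[m&(S==i),2],95)*1000,1) for i in (0,1) if (m&(S==i)).sum()>5])
z=np.load('side0.npz',allow_pickle=True)['p'][130:300,200:480];cv2.imwrite('pics/crop.png',cv2.resize(z,None,fx=2.8,fy=2.8,interpolation=cv2.INTER_CUBIC))
E
python3 m2.py
```

```text
green rim [491.5 331.7] [243.9 170.7] 7.5 z [np.float64(0.0265), np.float64(0.0269)]
  floor z [np.float64(0.0044), np.float64(0.0052)]
blue rim [ 509.3 -321.3] [172.7 245.3] 84.7 z [np.float64(0.0258), np.float64(0.0251)]
  floor z [np.float64(0.0047), np.float64(0.0042)]
bollard cap 203 [ 453.6 -141.1] [29.7 33.2] 64.5 mean [ 453.2 -140.3] [np.float64(64.3), np.float64(63.3)]
bollard pin 183 [ 454.2 -140.9] [24.9 69.2] 54.3 mean [ 451.8 -135.8] [np.float64(49.6), np.float64(50.8)]
bollard plate 104 [ 453.7 -139.6] [49.1 46.3] 41.0 mean [ 452.5 -137.8] [np.float64(12.1), np.float64(12.4)]
cleat bar 459 [450.8 137.8] [ 15.7 102.5] 60.9 mean [449.1 139. ] [np.float64(38.7), np.float64(39.7)]
gudg eye 52 [458.8 -44.7] [26.6 28.1] 45.9 mean [458.8 -43.9] [np.float64(33.1), np.float64(33.9)]
gudg cheek 353 [464.9 -12.2] [95.8 38.1] 83.6 mean [463.2  -9.9] [np.float64(29.4), np.float64(28.6)]
pintle cheek 281 [589.1   3.5] [34.1 91. ] 64.8 mean [584.4   6.8] [np.float64(29.0), np.float64(29.2)]
fairlead horns 243 [595.  125.6] [14.  70.7] 15.0 mean [593.6 126.9] [np.float64(39.4), np.float64(39.4)]
fair base 519 [594.6 125.4] [25.  80.7] 14.3 mean [593.3 126.2] [np.float64(17.4), np.float64(17.2)]
```

View pics/crop.png

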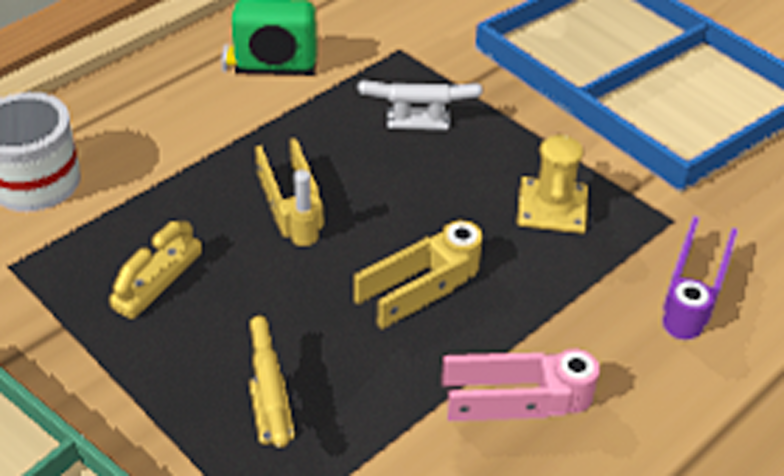

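The crop confirms it. The bronze cleat (270,380), fairlead (160,270), pintle (295,200), bollard (555,185) and gudgeon (420,270, gold with a white bush) match their descriptions. The steel cleat is grey, and the pink and purple straps are the decoys. I'm moving to the bronze cleat first.

Call:
play_rows(
  deltas=[
    [0.02,-0.054,0,0,0,-0.003],
    [0.02,-0.054,0,0,0,-0.003],
    [0.02,-0.054,0,0,0,-0.003],
    [0.02,-0.054,0,0,0,-0.003],
    [0.02,-0.054,0,0,0,-0.003],
    [0.02,-0.054,0,0,0,-0.003],
    [0.02,-0.054,0,0,0,-0.003],
    [0.02,-0.054,0,0,0,-0.003],
    [0.02,-0.054,0,0,0,-0.003],
    [0.02,-0.054,0,0,0,-0.003],
  ],
  gripper=0.3,
)

```text
clock: 1.15
tool_pos: [0.4297, 0.185, 0.2457]
orientation: [-180.0, -0.0, -28.9]
force: [1.2, 0.5, -0.1]
opening: 0.057
gripper_force: 0.0
```

Call:
play_rows(
  deltas=[
    [0.014,-0.03,-0.02,0,0,0],
    [0.014,-0.03,-0.02,0,0,0],
    [0,0,-0.03,0,0,0],
    [0,0,-0.03,0,0,0],
    [0,0,0,0,0,0],
    [0,0,0,0,0,0],
  ],
)

```text
clock: 1.75
tool_pos: [0.452, 0.1387, 0.1659]
orientation: [179.9, -0.0, -28.9]
force: [0.9, -0.0, -0.2]
opening: 0.0566
gripper_force: 0.0
```

```bash
cat > w.py <<'E'
from h import *
import sys
def look(name,save=None):
    cm=camera_model('wrist');p,d=snapshot('wrist')
    if save: cv2.imwrite('pics/'+save+'.png',p)
    return p,cloud(cm,d),cm
def gold(p,c,cxy,r,z0,z1):
    h=cv2.cvtColor(p,cv2.COLOR_BGR2HSV).astype(int)
    m=np.all((h>=(15,110,40))&(h<=(34,255,255)),2)&(np.linalg.norm(c[...,:2]-cxy,axis=2)<r)&(c[...,2]>z0)&(c[...,2]<z1)
    q=c[m]
    if len(q)<10: print('few',len(q));return
    rr=cv2.minAreaRect((q[:,:2]*1000).astype(np.float32))
    print(len(q),np.round(rr[0],1),np.round(rr[1],1),round(rr[2],1),'ztop',round(np.percentile(q[:,2],97)*1000,1),'xr',(q[:,0].min()*1000).round(),(q[:,0].max()*1000).round(),'yr',(q[:,1].min()*1000).round(),(q[:,1].max()*1000).round())
E
python3 - <<'E'
from w import *
o=get_obs();print(o['tool_pos'],o['orientation'],o['opening'],o['force'])
p,c,cm=look('wrist','w1')
gold(p,c,[.451,.138],.07,.028,.05)
gold(p,c,[.451,.138],.07,.005,.015)
gold(p,c,[.465,-.012],.075,.024,.04)
gold(p,c,[.594,.126],.06,.03,.05)
gold(p,c,[.589,.003],.065,.024,.04)
E
```

```text
[0.45202939 0.13873774 0.16589029] [ 1.79944218e+02 -9.69401749e-04 -2.89190791e+01] 0.05662596188687606 [ 0.90542349 -0.031735   -0.18837689]
1338 [450.1 136.2] [15.  99.3] 59.2 ztop 38.7 xr 406.0 494.0 yr 108.0 165.0
147 [450.7 135.8] [21.2 46.2] 59.2 ztop 6.5 xr 425.0 475.0 yr 116.0 156.0
1435 [462.6 -12.2] [96.1 32.6] 83.6 ztop 32.2 xr 444.0 484.0 yr -60.0 37.0
973 [593.  124.5] [11.5 69. ] 13.9 ztop 38.5 xr 581.0 606.0 yr 91.0 159.0
543 [559.7  16.8] [31.4 25.3] 62.2 ztop 30.4 xr 546.0 578.0 yr -3.0 29.0
```

View pics/w1.png

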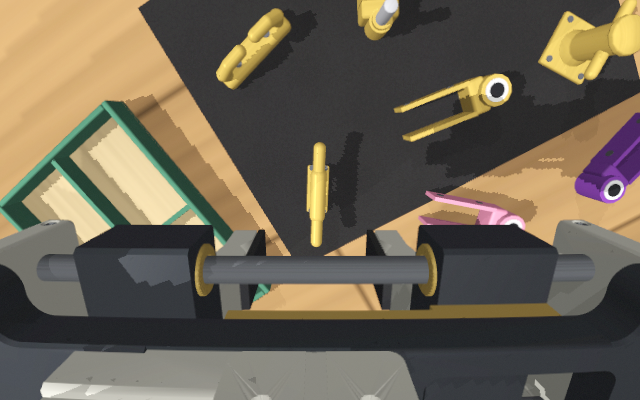

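The wrist view shows the gold cleat at (317,195), centred between the jaws, and measured to about 2 mm. I'll correct and descend.

Call:
play_rows(
  deltas=[
    [-0.0025,-0.003,-0.03,0,0,-0.01],
    [0,0,-0.04,0,0,0],
    [0,0,-0.04,0,0,0],
    [0,0,-0.035,0,0,0],
    [0,0,-0.0175,0,0,0],
    [0,0,-0.006,0,0,0],
    [0,0,0,0,0,0],
    [0,0,0,0,0,0],
  ],
)

```text
clock: 2.6
tool_pos: [0.4508, 0.1372, 0.032]
orientation: [-179.9, -0.0, -30.7]
force: [-0.1, 0.3, -0.1]
opening: 0.0569
gripper_force: 0.0
```

Call:
play_rows(
  deltas=[
    [0,0,0,0,0,0],
    [0,0,0,0,0,0],
    [0,0,0,0,0,0],
    [0,0,0,0,0,0],
    [0,0,0,0,0,0],
    [0,0,0,0,0,0],
  ],
  gripper=-1,
)

```text
clock: 3.2
tool_pos: [0.4501, 0.1365, 0.0308]
orientation: [-180.0, -0.0, -30.7]
force: [0.3, 0.2, 2.2]
opening: 0.0147
gripper_force: 10.4
```

Call:
play_rows(
  deltas=[
    [0,0,0.02,0,0,0],
    [0,0,0.04,0,0,0],
    [0,0,0.06,0,0,0],
    [0.0064,0.042,0,0,0,0.03],
    [0.0064,0.042,0,0,0,0.03],
    [0.0064,0.042,0,0,0,0.03],
    [0.0064,0.042,0,0,0,0.03],
    [0.0064,0.042,0,0,0,0.03],
    [0.0064,0.042,0,0,0,0.03],
    [0.0064,0.042,0,0,0,0.03],
  ],
)

```text
clock: 4.2
tool_pos: [0.4855, 0.3727, 0.1261]
orientation: [180.0, 0.1, 7.3]
force: [0.8, -0.7, -1.8]
opening: 0.014
gripper_force: 30.0
```

```bash
cat >> w.py <<'E'
def tray(p,c,lo,hi,cxy):
    h=cv2.cvtColor(p,cv2.COLOR_BGR2HSV).astype(int)
    m=np.all((h>=lo)&(h<=hi),2)&(np.linalg.norm(c[...,:2]-cxy,axis=2)<.17)&(c[...,2]>.023)&(c[...,2]<.035)
    q=c[m];rr=cv2.minAreaRect((q[:,:2]*1000).astype(np.float32));print('tray',len(q),np.round(rr[0],1),np.round(rr[1],1),round(rr[2],1))
G=((50,80,20),(85,255,255));B=((105,100,30),(125,255,255))
E
python3 - <<'E'
from w import *
o=get_obs();print(o['tool_pos'],o['orientation'],o['opening'],o['gripper_force'])
p,c,cm=look('wrist','w2')
tray(p,c,*G,[.49,.33])
E
```

```text
[0.4854891  0.37267083 0.12613999] [1.79958224e+02 5.64038082e-02 7.28139134e+00] 0.014044127062068975 29.99907910823822
tray 6199 [536.4 336.3] [146.8 169.4] 7.2
```

View pics/w2.png

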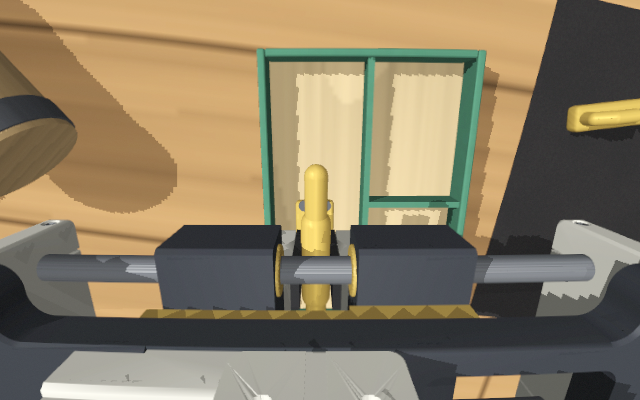

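The tray and the held cleat look good, with the cleat over the long compartment at (316,200). Lowering.

Call:
play_rows(
  deltas=[
    [0,-0.0025,-0.04,0,0,0],
    [0,0,-0.04,0,0,0],
    [0,0,-0.022,0,0,0],
    [0,0,-0.008,0,0,0],
    [0,0,-0.004,0,0,0],
    [0,0,0,0,0,0],
    [0,0,0,0,0,0],
  ],
)

```text
clock: 4.95
tool_pos: [0.4862, 0.3701, 0.0364]
orientation: [-179.9, -0.1, 7.1]
force: [-0.3, 0.9, -1.9]
opening: 0.0139
gripper_force: 30.0
```

Call:
play_rows(
  deltas=[
    [0,0,-0.002,0,0,0],
    [0,0,-0.0015,0,0,0],
    [0,0,0,0,0,0],
    [0,0,0,0,0,0],
  ],
)

```text
clock: 5.35
tool_pos: [0.4864, 0.3707, 0.0355]
orientation: [-179.9, -0.1, 7.1]
force: [-7.0, -1.4, 17.2]
opening: 0.0138
gripper_force: 30.0
```

Call:
play_rows(
  deltas=[
    [0,0,0,0,0,0],
    [0,0,0,0,0,0],
    [0,0,0,0,0,0],
    [0,0,0.02,0,0,0],
    [0,0,0.05,0,0,0],
    [0,0,0.05,0,0,0],
  ],
  gripper=-0.4,
)

```text
clock: 5.95
tool_pos: [0.4855, 0.369, 0.1288]
orientation: [179.9, 0.1, 7.1]
force: [0.5, 0.4, 0.5]
opening: 0.0262
gripper_force: 0.0
```

```bash
python3 - <<'E'
from w import *
p,c,cm=look('wrist');cv2.imwrite('pics/w3.png',p)
gold(p,c,[.486,.37],.08,.02,.06)
gold(p,c,[.594,.126],.06,.03,.05)
p,d=snapshot('scene');c=cloud(camera_model('scene'),d);gold(p,c,[.486,.37],.08,.033,.06)
E
```

```text
1764 [490.1 370.6] [91.4 14.8] 7.4 ztop 43.4 xr 444.0 536.0 yr 360.0 381.0
539 [589.7 139.6] [11.2 40.9] 13.9 ztop 38.5 xr 581.0 597.0 yr 119.0 160.0
158 [488.3 369.5] [102.5  16. ] 7.0 ztop 45.4 xr 438.0 540.0 yr 359.0 380.0
```

Cleat is flat on the floor of the long compartment. Next, the fairlead.

Call:
play_rows(
  deltas=[
    [0.0134,-0.0306,0.002,0,0,-0.042],
    [0.0134,-0.0306,0.002,0,0,-0.042],
    [0.0134,-0.0306,0.002,0,0,-0.042],
    [0.0134,-0.0306,0.002,0,0,-0.042],
    [0.0134,-0.0306,0.002,0,0,-0.042],
    [0.0134,-0.0306,0.002,0,0,-0.042],
    [0.0134,-0.0306,0.002,0,0,-0.042],
    [0.0134,-0.0306,0.002,0,0,-0.042],
    [0.0134,-0.0306,0.002,0,0,-0.042],
    [0.0134,-0.0306,0.002,0,0,-0.042],
  ],
  gripper=0,
)

```text
clock: 7.05
tool_pos: [0.5934, 0.1237, 0.1445]
orientation: [180.0, -0.0, -68.9]
force: [0.3, -0.4, -0.3]
opening: 0.0439
gripper_force: 0.0
```

Call:
play_rows(
  deltas=[
    [0,0,0,0,0,-0.042],
    [0,0,0,0,0,0],
    [0,0,0,0,0,0],
  ],
)

```text
clock: 7.35
tool_pos: [0.5929, 0.1248, 0.1445]
orientation: [180.0, -0.0, -75.9]
force: [0.2, -0.0, -0.4]
opening: 0.0441
gripper_force: 0.0
```

```bash
python3 - <<'E'
from w import *
o=get_obs();print(o['tool_pos'],o['orientation'],o['opening'])
p,c,cm=look('wrist');cv2.imwrite('pics/w4.png',p)
gold(p,c,[.594,.126],.06,.028,.05)
gold(p,c,[.594,.126],.06,.008,.02)
E
```

```text
[0.59294451 0.12481949 0.14446818] [ 1.79985101e+02 -1.48977179e-03 -7.58845945e+01] 0.04408297836290856
832 [593.5 124.9] [10.4 75. ] 14.4 ztop 38.3 xr 580.0 607.0 yr 88.0 161.0
1048 [593.5 124.2] [22.1 78.3] 14.9 ztop 14.6 xr 574.0 613.0 yr 85.0 164.0
```

Call:
play_rows(
  deltas=[
    [0.0005,0,-0.04,0,0,0.003],
    [0,0,-0.04,0,0,0],
    [0,0,-0.035,0,0,0],
    [0,0,-0.015,0,0,0],
    [0,0,-0.004,0,0,0],
    [0,0,0,0,0,0],
    [0,0,0,0,0,0],
  ],
)

```text
clock: 8.1
tool_pos: [0.5943, 0.1254, 0.0389]
orientation: [-179.9, 0.0, -75.5]
force: [-0.2, 0.0, 0.5]
opening: 0.0441
gripper_force: 0.0
```

Call:
play_rows(
  deltas=[
    [0,0,0,0,0,0],
    [0,0,0,0,0,0],
    [0,0,0,0,0,0],
    [0,0,0,0,0,0],
    [0,0,0,0,0,0],
    [0,0,0,0,0,0],
    [0,0,0,0,0,0],
  ],
  gripper=-1,
)

```text
clock: 8.8
tool_pos: [0.5937, 0.1249, 0.0377]
orientation: [-180.0, -0.0, -75.6]
force: [0.4, -0.1, 0.8]
opening: 0.0089
gripper_force: 30.0
```

Call:
play_rows(
  deltas=[
    [0,0,0.02,0,0,0],
    [0,0,0.04,0,0,0.02],
    [0,0,0.055,0,0,0.04],
    [-0.0073,0.031,0,0,0,0.042],
    [-0.0073,0.031,0,0,0,0.042],
    [-0.0073,0.031,0,0,0,0.042],
    [-0.0073,0.031,0,0,0,0.042],
    [-0.0073,0.031,0,0,0,0.042],
    [-0.0073,0.031,0,0,0,0.042],
    [-0.0073,0.031,0,0,0,0.042],
  ],
)

```text
clock: 9.8
tool_pos: [0.5516, 0.2991, 0.1289]
orientation: [179.9, 0.1, -11.5]
force: [0.2, -0.7, -2.4]
opening: 0.0085
gripper_force: 30.0
```

Call:
play_rows(
  deltas=[
    [0,0,0,0,0,0.042],
    [0,0,0,0,0,0.042],
    [0,0,0,0,0,0.021],
    [0,0,0,0,0,0],
    [0,0,0,0,0,0],
  ],
)

```text
clock: 10.3
tool_pos: [0.5522, 0.2982, 0.1291]
orientation: [180.0, 0.0, 6.9]
force: [0.3, -0.1, -2.3]
opening: 0.0086
gripper_force: 30.0
```

```bash
python3 - <<'E'
from w import *
o=get_obs();print(o['tool_pos'],o['orientation'],o['opening'],o['force'])
p,c,cm=look('wrist');cv2.imwrite('pics/w5.png',p)
tray(p,c,*G,[.49,.33]); gold(p,c,[.553,.297],.06,.06,.12);gold(p,c,[.553,.297],.06,.12,.15)
E
```

```text
[0.55221388 0.29818785 0.12911123] [1.79975795e+02 4.79921362e-02 6.93129991e+00] 0.008551994978909431 [ 0.33697788 -0.11943584 -2.30192613]
tray 3489 [562.6 339.5] [ 94.5 168.9] 7.6
1367 [553.7 297.9] [75.6 21.6] 7.8 ztop 119.3 xr 516.0 592.0 yr 288.0 313.0
1719 [553.3 297.7] [71.  11.5] 7.2 ztop 129.9 xr 518.0 589.0 yr 289.0 306.0
```

View pics/w5.png

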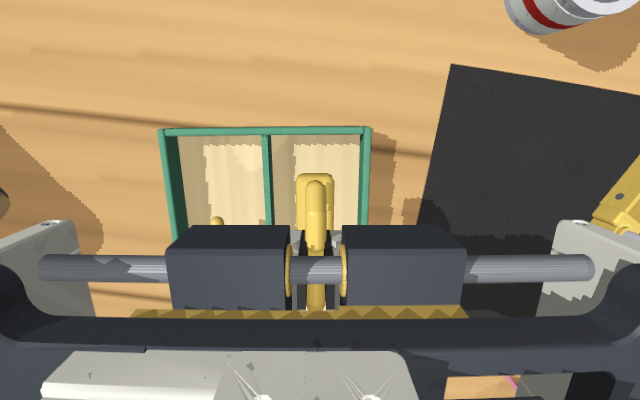

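The held fairlead (315,205) is level and centred over the far short compartment. Lowering.

Call:
play_rows(
  deltas=[
    [0,0,-0.04,0,0,0],
    [0,0,-0.04,0,0,0],
    [0,0,-0.018,0,0,0],
    [0,0,-0.006,0,0,0],
    [0,0,-0.003,0,0,0],
    [0,0,-0.002,0,0,0],
    [0,0,0,0,0,0],
    [0,0,0,0,0,0],
  ],
)

```text
clock: 11.15
tool_pos: [0.5529, 0.2988, 0.0434]
orientation: [-179.9, -0.1, 7.1]
force: [0.2, -0.2, -1.9]
opening: 0.0089
gripper_force: 30.0
```

Call:
play_rows(
  deltas=[
    [0,0,-0.001,0,0,0],
    [0,0,-0.001,0,0,0],
    [0,0,0,0,0,0],
  ],
)

```text
clock: 11.45
tool_pos: [0.553, 0.2993, 0.0425]
orientation: [-179.9, -0.1, 7.1]
force: [-4.6, 0.9, 7.3]
opening: 0.0086
gripper_force: 30.0
```

Call:
play_rows(
  deltas=[
    [0,0,0,0,0,0],
    [0,0,0,0,0,0],
    [0,0,0,0,0,0],
    [0,0,0.02,0,0,0],
    [0,0,0.05,0,0,0],
    [0,0,0.05,0,0,0],
    [0,0,0.02,0,0,0],
  ],
  gripper=-0.5,
)

```text
clock: 12.15
tool_pos: [0.5541, 0.2994, 0.157]
orientation: [-179.9, -0.3, 7.1]
force: [0.2, -0.1, -0.3]
opening: 0.0218
gripper_force: 0.0
```

```bash
python3 - <<'E'
from w import *
p,c,cm=look('wrist');cv2.imwrite('pics/w6.png',p)
gold(p,c,[.553,.297],.06,.02,.06);tray(p,c,*G,[.49,.33])
p,d=snapshot('scene');c=cloud(camera_model('scene'),d)
gold(p,c,[.553,.297],.05,.02,.06);gold(p,c,[.486,.37],.08,.033,.06)
E
```

```text
843 [552.3 298.6] [78.2 14.3] 7.5 ztop 43.5 xr 513.0 591.0 yr 289.0 308.0
tray 3147 [549. 338.] [122.  168.9] 7.1
138 [556. 298.] [74.3 19. ] 6.5 ztop 43.8 xr 520.0 593.0 yr 285.0 311.0
136 [492.1 368.5] [92.3 16. ] 6.2 ztop 42.9 xr 447.0 538.0 yr 360.0 380.0
```

Fairlead seated. Next, the bollard.

Call:
play_rows(
  deltas=[
    [-0.0125,-0.052,0.003,0,0,-0.031],
    [-0.0125,-0.052,0.003,0,0,-0.031],
    [-0.0125,-0.052,0.003,0,0,-0.031],
    [-0.0125,-0.052,0.003,0,0,-0.031],
    [-0.0125,-0.052,0.003,0,0,-0.031],
    [-0.0125,-0.052,0.003,0,0,-0.031],
    [-0.0125,-0.052,0.003,0,0,-0.031],
    [-0.0125,-0.052,0.003,0,0,-0.031],
    [-0.0125,-0.052,0.003,0,0,-0.031],
    [-0.0125,-0.052,0.003,0,0,-0.031],
  ],
  gripper=0.4,
)

```text
clock: 13.25
tool_pos: [0.4514, -0.1191, 0.1762]
orientation: [180.0, 0.0, -49.0]
force: [0.5, 0.1, 0.1]
opening: 0.0616
gripper_force: 0.0
```

Call:
play_rows(
  deltas=[
    [0,-0.03,0,0,0,0],
    [0,0,0,0,0,0],
    [0,0,0,0,0,0],
  ],
)

```text
clock: 13.55
tool_pos: [0.452, -0.1421, 0.176]
orientation: [179.9, 0.0, -48.8]
force: [0.3, -0.3, 0.1]
opening: 0.0616
gripper_force: 0.0
```

```bash
python3 - <<'E'
from w import *
o=get_obs();print(o['tool_pos'],o['orientation'],o['opening'],o['force'])
p,c,cm=look('wrist');cv2.imwrite('pics/w7.png',p)
b=[.454,-.141]
for z in [(.058,.07),(.038,.05),(.002,.012),(.01,.035)]: gold(p,c,b,.06,*z)
gold(p,c,[.465,-.012],.075,.02,.04)
E
```

```text
[ 0.45196208 -0.14208712  0.17603476] [ 1.79948530e+02  4.81792117e-02 -4.88407839e+01] 0.06156755165589075 [ 0.25108992 -0.27123346  0.05464939]
875 [ 452.6 -143.8] [29.9 29.4] 85.7 ztop 63.5 xr 438.0 467.0 yr -159.0 -129.0
386 [ 453.5 -143.4] [15.8 67.9] 33.5 ztop 47.5 xr 430.0 476.0 yr -172.0 -116.0
996 [ 452.5 -143.4] [50.1 50.4] 38.0 ztop 10.2 xr 419.0 486.0 yr -177.0 -110.0
109 [ 456.4 -148.6] [29.2 13.4] 37.5 ztop 34.1 xr 441.0 467.0 yr -158.0 -135.0
22 [449.6 -56.9] [1.1 9. ] 53.1 ztop 31.5 xr 446.0 454.0 yr -59.0 -54.0
```

View pics/w7.png

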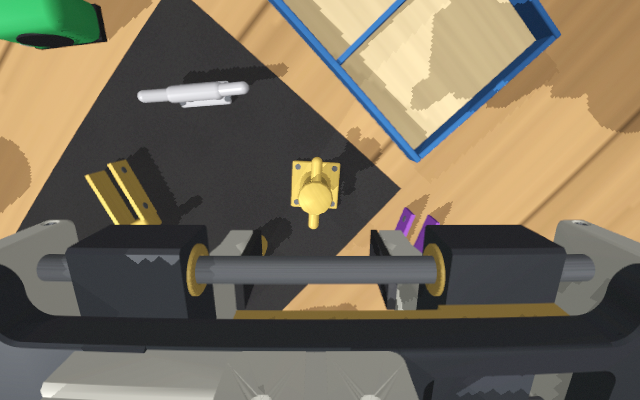

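Wrist view: the bollard is at (315,185) with its pin running up/down, along tool x, so the jaws will close across the post clear of the pin. Descending.

Call:
play_rows(
  deltas=[
    [0.0005,-0.002,-0.04,0,0,-0.018],
    [0,0,-0.045,0,0,0],
    [0,0,-0.045,0,0,0],
    [0,0,-0.03,0,0,0],
    [0,0,-0.013,0,0,0],
    [0,0,-0.004,0,0,0],
    [0,0,0,0,0,0],
    [0,0,0,0,0,0],
  ],
)

```text
clock: 14.4
tool_pos: [0.4539, -0.1429, 0.0363]
orientation: [-179.9, -0.1, -51.9]
force: [0.1, 0.4, 0.4]
opening: 0.061
gripper_force: 0.0
```

Call:
play_rows(
  deltas=[
    [0,0,0,0,0,0],
    [0,0,0,0,0,0],
    [0,0,0,0,0,0],
    [0,0,0,0,0,0],
    [0,0,0,0,0,0],
    [0,0,0,0,0,0],
    [0,0,0,0,0,0],
  ],
  gripper=-1,
)

```text
clock: 15.1
tool_pos: [0.4534, -0.143, 0.0353]
orientation: [-180.0, -0.0, -52.0]
force: [0.7, 2.1, 2.4]
opening: 0.0288
gripper_force: 30.0
```

Opening reads 28.8 mm, more than the 26 mm post, so the tips may be on the foot's flare. Regripping slightly higher.

Call:
play_rows(
  deltas=[
    [0,0,0,0,0,0],
    [0,0,0,0,0,0],
    [0,0,0.004,0,0,0],
    [0,0,0,0,0,0],
  ],
  gripper=0,
)

```text
clock: 15.5
tool_pos: [0.4529, -0.1433, 0.0386]
orientation: [180.0, -0.0, -52.0]
force: [0.5, -0.5, -0.1]
opening: 0.0433
gripper_force: 0.0
```

Call:
play_rows(
  deltas=[
    [0,0,0,0,0,0],
    [0,0,0,0,0,0],
    [0,0,0,0,0,0],
    [0,0,0,0,0,0],
    [0,0,0,0,0,0],
    [0,0,0,0,0,0],
  ],
  gripper=-1,
)

```text
clock: 16.1
tool_pos: [0.4532, -0.1431, 0.0384]
orientation: [-180.0, -0.0, -52.0]
force: [1.1, 2.6, 0.8]
opening: 0.0285
gripper_force: 30.0
```

Call:
play_rows(
  deltas=[
    [0,0,0,0,0,0],
    [0,0,0,0,0,0],
    [0,0,0.005,0,0,0],
    [0,0,0,0,0,0],
  ],
  gripper=0,
)

```text
clock: 16.5
tool_pos: [0.453, -0.1433, 0.0428]
orientation: [-180.0, -0.0, -52.0]
force: [0.2, -0.4, 0.4]
opening: 0.0433
gripper_force: 0.0
```

Call:
play_rows(
  deltas=[
    [0,0,0,0,0,0],
    [0,0,0,0,0,0],
    [0,0,0,0,0,0],
    [0,0,0,0,0,0],
    [0,0,0,0,0,0],
    [0,0,0,0,0,0],
  ],
  gripper=-1,
)

```text
clock: 17.1
tool_pos: [0.4532, -0.1431, 0.0424]
orientation: [-180.0, -0.0, -52.0]
force: [0.9, 2.7, -0.5]
opening: 0.0285
gripper_force: 30.0
```

Call:
play_rows(
  deltas=[
    [0,0,0.02,0,0,0],
    [0,0,0.04,0,0,0],
    [0,0,0.05,0,0,0],
    [0,0.052,0.002,0,0,-0.017],
    [-0.003,0.052,0.002,0,0,-0.017],
    [-0.003,0.052,0.002,0,0,-0.017],
    [-0.003,0.052,0.002,0,0,-0.017],
    [-0.003,0.052,0.002,0,0,-0.017],
    [-0.003,0.052,0.002,0,0,-0.017],
    [-0.003,0.052,0.002,0,0,-0.017],
  ],
)

```text
clock: 18.1
tool_pos: [0.4372, 0.1489, 0.141]
orientation: [179.9, -0.0, -73.5]
force: [0.7, -0.4, -5.1]
opening: 0.0282
gripper_force: 30.0
```

Call:
play_rows(
  deltas=[
    [0,0.042,0,0,0,-0.017],
    [0,0.042,0,0,0,-0.017],
    [-0.001,0.042,0,0,0,-0.018],
    [0,0.042,0,0,0,0],
    [0,0,0,0,0,0],
    [0,0,0,0,0,0],
    [0,0,0,0,0,0],
  ],
)

```text
clock: 18.8
tool_pos: [0.437, 0.2813, 0.1408]
orientation: [179.9, -0.1, -82.8]
force: [-0.3, -0.3, -4.1]
opening: 0.0285
gripper_force: 30.0
```

```bash
python3 - <<'E'
from w import *
o=get_obs();print(o['tool_pos'],o['orientation'],o['opening'],o['force'])
p,c,cm=look('wrist');cv2.imwrite('pics/w8.png',p)
tray(p,c,*G,[.49,.33]); gold(p,c,[.438,.283],.06,.095,.115);gold(p,c,[.438,.283],.06,.14,.2)
E
```

```text
[0.43700861 0.28125339 0.1407576 ] [ 1.79895611e+02 -8.52410601e-02 -8.27821360e+01] 0.02852830677978909 [-0.25765943 -0.25587077 -4.14931725]
tray 3580 [491.2 325.4] [239.4 161.4] 7.7
2087 [437.2 274.9] [49.8 38.8] 7.1 ztop 111.5 xr 412.0 463.0 yr 253.0 296.0
2704 [437.2 276.8] [36.6 63.5] 7.2 ztop 196.0 xr 421.0 459.0 yr 243.0 309.0
```

View pics/w8.png

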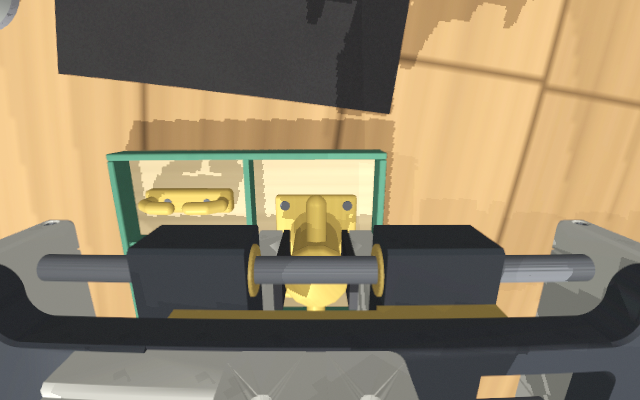

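Held bollard (315,230) is level over the near short compartment; the fairlead (185,200) sits in the other. Lowering.

Call:
play_rows(
  deltas=[
    [0,0.001,-0.04,0,0,0],
    [0,0,-0.04,0,0,0],
    [0,0,-0.022,0,0,0],
    [0,0,-0.008,0,0,0],
    [0,0,-0.004,0,0,0],
    [0,0,0,0,0,0],
    [0,0,0,0,0,0],
  ],
)

```text
clock: 19.55
tool_pos: [0.4383, 0.2837, 0.0514]
orientation: [-179.9, 0.1, -82.8]
force: [0.1, -0.8, -3.0]
opening: 0.0283
gripper_force: 30.0
```

Call:
play_rows(
  deltas=[
    [0,0,-0.002,0,0,0],
    [0,0,-0.001,0,0,0],
    [0,0,0,0,0,0],
    [0,0,0,0,0,0],
  ],
)

```text
clock: 19.95
tool_pos: [0.4378, 0.2833, 0.0481]
orientation: [-180.0, 0.0, -82.7]
force: [-0.3, -0.8, -4.8]
opening: 0.0284
gripper_force: 30.0
```

Not yet in contact; 1 mm more, then release (opening to about 40 mm).

Call:
play_rows(
  deltas=[
    [0,0,-0.0013,0,0,0],
    [0,0,0,0,0,0],
    [0,0,0,0,0,0],
  ],
)

```text
clock: 20.25
tool_pos: [0.4379, 0.2837, 0.0474]
orientation: [-180.0, 0.0, -82.7]
force: [-3.0, 1.6, 3.4]
opening: 0.0286
gripper_force: 30.0
```

Call:
play_rows(
  deltas=[
    [0,0,0,0,0,0],
    [0,0,0,0,0,0],
    [0,0,0,0,0,0],
    [0,0,0,0,0,0],
    [0,0,0.02,0,0,0],
    [0,0,0.05,0,0,0],
    [0,0,0.05,0,0,0],
    [0,0,0.02,0,0,0],
  ],
  gripper=-0.1,
)

```text
clock: 21.05
tool_pos: [0.439, 0.2843, 0.1627]
orientation: [-179.8, 0.2, -82.7]
force: [0.3, 0.3, -0.1]
opening: 0.0397
gripper_force: 0.0
```

```bash
python3 - <<'E'
from w import *
p,c,cm=look('wrist');cv2.imwrite('pics/w9.png',p)
for z in [(.006,.014),(.063,.08)]:gold(p,c,[.438,.283],.05,*z)
p,d=snapshot('scene');c=cloud(camera_model('scene'),d)
for z in [(.006,.014),(.06,.08)]:gold(p,c,[.438,.283],.05,*z)
E
```

```text
1023 [436.4 289.8] [49.8 62.6] 7.3 ztop 12.8 xr 410.0 464.0 yr 256.0 322.0
885 [437.3 282.8] [29.7 29.4] 44.1 ztop 68.5 xr 422.0 452.0 yr 268.0 298.0
158 [438.6 284.2] [54.4 52.8] 6.2 ztop 13.8 xr 413.0 468.0 yr 257.0 312.0
83 [441.4 282.5] [28.  30.9] 81.7 ztop 69.4 xr 426.0 457.0 yr 268.0 298.0
```

Bollard seated upright. Next, the gudgeon.

Call:
play_rows(
  deltas=[
    [0.003,-0.0414,0,0,0,-0.0085],
    [0.003,-0.0414,0,0,0,-0.0085],
    [0.003,-0.0414,0,0,0,-0.0085],
    [0.003,-0.0414,0,0,0,-0.0085],
    [0.003,-0.0414,0,0,0,-0.0085],
    [0.003,-0.0414,0,0,0,-0.0085],
    [0.003,-0.0414,0,0,0,-0.0085],
    [0.003,-0.0414,0,0,0,-0.0085],
    [0.003,-0.0414,0,0,0,-0.0085],
    [0,0,0,0,0,0],
  ],
  gripper=0.25,
)

```text
clock: 22.15
tool_pos: [0.4583, -0.0178, 0.1577]
orientation: [179.9, -0.1, -96.8]
force: [-0.6, 0.0, -0.7]
opening: 0.0547
gripper_force: 0.0
```

```bash
python3 - <<'E'
from w import *
o=get_obs();print(o['tool_pos'],o['orientation'],o['opening'],o['force'])
p,c,cm=look('wrist');cv2.imwrite('pics/w10.png',p)
gold(p,c,[.463,-.012],.075,.018,.029);gold(p,c,[.463,-.012],.075,.029,.05)
gold(p,c,[.589,.003],.065,.018,.04)
E
```

```text
[ 0.45831064 -0.0177915   0.15773529] [ 1.79875465e+02 -6.07698012e-02 -9.67699738e+01] 0.05466374785859689 [-0.62242737  0.04549536 -0.65915408]
852 [461.8 -12.8] [96.  31.7] 82.3 ztop 26.9 xr 443.0 484.0 yr -61.0 37.0
290 [458.3 -47. ] [26.9 26.8] 83.9 ztop 32.8 xr 445.0 472.0 yr -60.0 -33.0
684 [583.3  -9.7] [14.3 89.2] 57.5 ztop 29.2 xr 547.0 625.0 yr -31.0 19.0
```

View pics/w10.png

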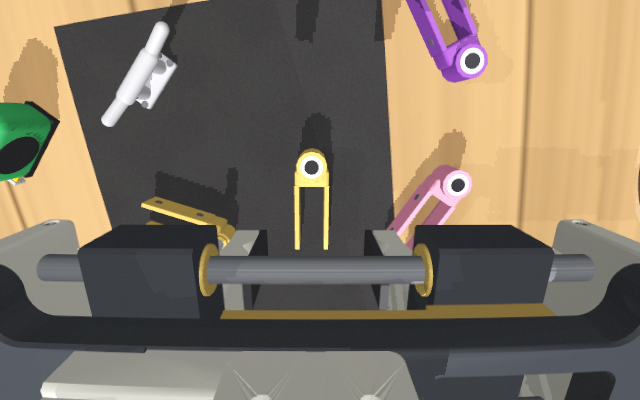

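Wrist view: the gold gudgeon with its white bush at (312,165) is aligned with the jaws; the pink one (457,185) is off to the side. Descending on the gold one.

Call:
play_rows(
  deltas=[
    [0.004,0.004,-0.04,0,0,0],
    [0,0,-0.045,0,0,0],
    [0,0,-0.045,0,0,0],
    [0,0,-0.025,0,0,0],
    [0,0,-0.01,0,0,0],
    [0,0,-0.002,0,0,0],
    [0,0,0,0,0,0],
    [0,0,0,0,0,0],
  ],
)

```text
clock: 23.0
tool_pos: [0.4633, -0.0112, 0.0263]
orientation: [-179.9, 0.1, -96.5]
force: [-0.4, 0.7, -0.3]
opening: 0.0547
gripper_force: 0.0
```

Call:
play_rows(
  deltas=[
    [0,0,0,0,0,0],
    [0,0,0,0,0,0],
    [0,0,0,0,0,0],
    [0,0,0,0,0,0],
    [0,0,0,0,0,0],
    [0,0,0,0,0,0],
    [0,0,0,0,0,0],
  ],
  gripper=-1,
)

```text
clock: 23.7
tool_pos: [0.4627, -0.0116, 0.0257]
orientation: [-180.0, 0.0, -96.5]
force: [-1.4, 0.4, 6.1]
opening: 0.0321
gripper_force: 30.0
```

Call:
play_rows(
  deltas=[
    [0,0,0.02,0,0,0],
    [0,0,0.045,0,0,0],
    [0,0,0.055,0,0,0],
    [-0.002,-0.054,0,0,0,0.001],
    [-0.002,-0.054,0,0,0,0.001],
    [-0.002,-0.054,0,0,0,0.001],
    [-0.002,-0.054,0,0,0,0.001],
    [-0.002,-0.054,0,0,0,0.001],
    [-0.002,-0.054,0,0,0,0.001],
    [-0.002,-0.054,0,0,0,0.001],
  ],
)

```text
clock: 24.7
tool_pos: [0.4506, -0.3157, 0.1208]
orientation: [180.0, 0.0, -95.3]
force: [1.2, -0.3, -2.3]
opening: 0.0315
gripper_force: 30.0
```

Call:
play_rows(
  deltas=[
    [0,0,0,0,0,0],
    [0,0,0,0,0,0],
  ],
)

```text
clock: 24.9
tool_pos: [0.4502, -0.3148, 0.1203]
orientation: [179.9, 0.0, -95.4]
force: [0.1, -0.3, -2.3]
opening: 0.0317
gripper_force: 30.0
```

```bash
python3 - <<'E'
from w import *
o=get_obs();print(o['tool_pos'],o['orientation'],o['opening'],o['force'])
p,c,cm=look('wrist');cv2.imwrite('pics/w11.png',p)
tray(p,c,*B,[.51,-.32]); gold(p,c,[.451,-.315],.075,.09,.15)
E
```

```text
[ 0.45023946 -0.31483473  0.12033009] [ 1.79897251e+02  4.03133418e-02 -9.54414185e+01] 0.03166392660900699 [ 0.07455916 -0.33508136 -2.32707866]
tray 6121 [ 507.5 -323.8] [169.1 239.5] 85.0
3520 [ 449.7 -316.9] [94.1 35. ] 87.7 ztop 126.9 xr 432.0 468.0 yr -364.0 -270.0
```

View pics/w11.png

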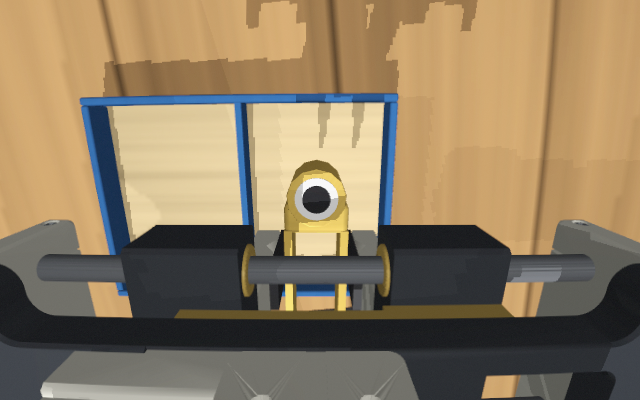

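Gudgeon is centred over the near blue compartment (315,200). Lowering.

Call:
play_rows(
  deltas=[
    [0,-0.0025,-0.04,0,0,0],
    [0,0,-0.04,0,0,0],
    [0,0,-0.02,0,0,0],
    [0,0,-0.007,0,0,0],
    [0,0,-0.003,0,0,0],
    [0,0,0,0,0,0],
    [0,0,-0.001,0,0,0],
    [0,0,0,0,0,0],
  ],
)

```text
clock: 25.75
tool_pos: [0.4519, -0.3161, 0.0334]
orientation: [-179.9, -0.0, -95.3]
force: [-0.6, -0.4, -2.5]
opening: 0.0319
gripper_force: 30.0
```

Call:
play_rows(
  deltas=[
    [0,0,-0.0015,0,0,0],
    [0,0,0,0,0,0],
    [0,0,0,0,0,0],
  ],
)

```text
clock: 26.05
tool_pos: [0.4513, -0.3161, 0.0314]
orientation: [-180.0, -0.0, -95.3]
force: [-0.4, -0.6, -1.9]
opening: 0.0318
gripper_force: 30.0
```

Call:
play_rows(
  deltas=[
    [0,0,-0.0012,0,0,0],
    [0,0,0,0,0,0],
    [0,0,0,0,0,0],
  ],
)

```text
clock: 26.35
tool_pos: [0.4514, -0.3162, 0.0307]
orientation: [-180.0, -0.0, -95.3]
force: [-2.5, 1.2, 4.3]
opening: 0.0315
gripper_force: 30.0
```

Call:
play_rows(
  deltas=[
    [0,0,0,0,0,0],
    [0,0,0,0,0,0],
    [0,0,0,0,0,0],
    [0,0,0,0,0,0],
    [0,0,0.02,0,0,0],
    [0,0,0.05,0,0,0],
    [0,0,0.05,0,0,0],
    [0,0,0.04,0,0,0],
  ],
  gripper=0,
)

```text
clock: 27.15
tool_pos: [0.4516, -0.3163, 0.1606]
orientation: [-179.9, -0.0, -95.3]
force: [0.5, -0.0, -0.2]
opening: 0.0435
gripper_force: 0.0
```

```bash
python3 - <<'E'
from w import *
p,c,cm=look('wrist')
for z in [(.024,.034),(.034,.05)]:gold(p,c,[.45,-.317],.075,*z)
tray(p,c,*B,[.51,-.32])
p,d=snapshot('scene');c=cloud(camera_model('scene'),d)
for z in [(.022,.034),(.034,.05)]:gold(p,c,[.45,-.317],.075,*z)
E
```

```text
934 [ 450.8 -317.4] [95.6 31.9] 84.2 ztop 31.8 xr 433.0 471.0 yr -365.0 -268.0
330 [ 447.4 -351.6] [26.4 27.3] 84.8 ztop 37.7 xr 434.0 461.0 yr -365.0 -338.0
tray 4175 [ 505.7 -347.3] [121.5 239.6] 84.8
253 [ 452.4 -315.7] [96.4 38. ] 86.0 ztop 33.1 xr 435.0 475.0 yr -364.0 -267.0
24 [ 451.3 -349.6] [25.  25.5] 89.5 ztop 39.8 xr 438.0 464.0 yr -362.0 -337.0
```

Gudgeon seated. Last, the pintle.

Call:
play_rows(
  deltas=[
    [0.0169,0.0401,0,0,0,0.039],
    [0.0169,0.0401,0,0,0,0.039],
    [0.0169,0.0401,0,0,0,0.039],
    [0.0169,0.0401,0,0,0,0.039],
    [0.0169,0.0401,0,0,0,0.039],
    [0.0169,0.0401,0,0,0,0.039],
    [0.0169,0.0401,0,0,0,0.039],
    [0.0169,0.0401,0,0,0,0.039],
    [0.0169,0.0401,0,0,0,0.039],
    [0.0169,0.0401,0,0,0,0.039],
  ],
  gripper=0.25,
)

```text
clock: 28.25
tool_pos: [0.5866, 0.0061, 0.1577]
orientation: [180.0, 0.0, -24.8]
force: [0.7, -0.1, -0.1]
opening: 0.0548
gripper_force: 0.0
```

Call:
play_rows(
  deltas=[
    [0,0,0,0,0,0],
    [0,0,0,0,0,0],
  ],
)

```text
clock: 28.45
tool_pos: [0.5862, 0.0054, 0.1574]
orientation: [180.0, 0.1, -25.0]
force: [0.5, -0.3, 0.2]
opening: 0.0551
gripper_force: 0.0
```

```bash
python3 - <<'E'
from w import *
o=get_obs();print(o['tool_pos'],o['orientation'],o['opening'],o['force'])
p,c,cm=look('wrist');cv2.imwrite('pics/w12.png',p)
for z in [(.018,.035),(.003,.018),(.001,.035)]: gold(p,c,[.589,.003],.07,*z)
h=cv2.cvtColor(p,cv2.COLOR_BGR2HSV);m=(h[...,1]<60)&(c[...,2]>.055)&(c[...,2]<.07)&(np.linalg.norm(c[...,:2]-[.557,.018],axis=2)<.03)
print('pin',m.sum(),c[m].mean(0) if m.sum() else 0)
E
```

```text
[0.58624117 0.00544364 0.15743562] [ 1.79951482e+02  6.44325620e-02 -2.50309894e+01] 0.05505567582582172 [ 0.49822668 -0.25295954  0.21709413]
1251 [589.6   1.7] [32.1 87.8] 65.0 ztop 29.6 xr 547.0 636.0 yr -30.0 29.0
202 [601.   -3.7] [31.2 62.6] 65.0 ztop 17.6 xr 568.0 636.0 yr -31.0 20.0
1473 [589.6   1.7] [35.6 87.9] 65.1 ztop 29.4 xr 547.0 636.0 yr -31.0 29.0
pin 143 [0.55788032 0.01656264 0.06077523]
```

View pics/w12.png

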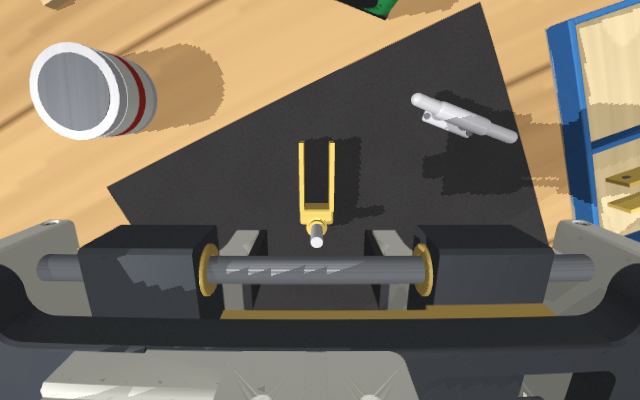

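Wrist view: pintle at (316,190), pin at (316,240), aligned with the jaws. Descending.

Call:
play_rows(
  deltas=[
    [0.001,-0.003,-0.04,0,0,0],
    [0,0,-0.045,0,0,0],
    [0,0,-0.04,0,0,0],
    [0,0,-0.025,0,0,0],
    [0,0,-0.011,0,0,0],
    [0,0,-0.003,0,0,0],
    [0,0,0,0,0,0],
    [0,0,0,0,0,0],
  ],
)

```text
clock: 29.3
tool_pos: [0.5881, 0.0023, 0.0284]
orientation: [-179.9, -0.1, -25.1]
force: [-0.1, -0.7, 0.2]
opening: 0.0546
gripper_force: 0.0
```

Call:
play_rows(
  deltas=[
    [0,0,0,0,0,0],
    [0,0,0,0,0,0],
    [0,0,0,0,0,0],
    [0,0,0,0,0,0],
    [0,0,0,0,0,0],
    [0,0,0,0,0,0],
    [0,0,0,0,0,0],
  ],
  gripper=-1,
)

```text
clock: 30.0
tool_pos: [0.5877, 0.0025, 0.0276]
orientation: [-180.0, -0.0, -25.1]
force: [-0.5, 1.3, 5.5]
opening: 0.0316
gripper_force: 30.0
```

Call:
play_rows(
  deltas=[
    [0,0,0.02,0,0,0],
    [0,0,0.045,0,0,-0.02],
    [0,0,0.055,0,0,-0.04],
    [-0.004,-0.05,0,0,0,-0.041],
    [-0.004,-0.05,0,0,0,-0.041],
    [-0.004,-0.05,0,0,0,-0.041],
    [-0.004,-0.05,0,0,0,-0.041],
    [-0.004,-0.05,0,0,0,-0.041],
    [-0.004,-0.05,0,0,0,-0.041],
    [-0.004,-0.05,0,0,0,-0.041],
  ],
)

```text
clock: 31.0
tool_pos: [0.564, -0.2791, 0.1224]
orientation: [179.9, 0.0, -87.8]
force: [0.3, -0.0, -2.8]
opening: 0.0321
gripper_force: 30.0
```

Call:
play_rows(
  deltas=[
    [0,-0.03,0,0,0,-0.041],
    [0,-0.032,0,0,0,0],
    [0,0,0,0,0,0],
    [0,0,0,0,0,0],
  ],
)

```text
clock: 31.4
tool_pos: [0.564, -0.3275, 0.1221]
orientation: [179.9, 0.0, -95.0]
force: [-0.6, 0.1, -1.7]
opening: 0.0316
gripper_force: 30.0
```

```bash
python3 - <<'E'
from w import *
o=get_obs();print(o['tool_pos'],o['orientation'],o['opening'],o['force'])
p,c,cm=look('wrist');cv2.imwrite('pics/w13.png',p)
tray(p,c,*B,[.51,-.32]); gold(p,c,[.566,-.327],.075,.09,.15)
E
```

```text
[ 0.56401452 -0.32754602  0.1220677 ] [ 1.79895320e+02  3.77107982e-02 -9.49900295e+01] 0.031587832072617866 [-0.61615524  0.09812017 -1.69150418]
tray 5548 [ 507.4 -324.1] [169.1 239.7] 84.7
3629 [ 562.  -335.6] [77.7 34.4] 85.1 ztop 121.4 xr 544.0 582.0 yr -376.0 -297.0
```

View pics/w13.png

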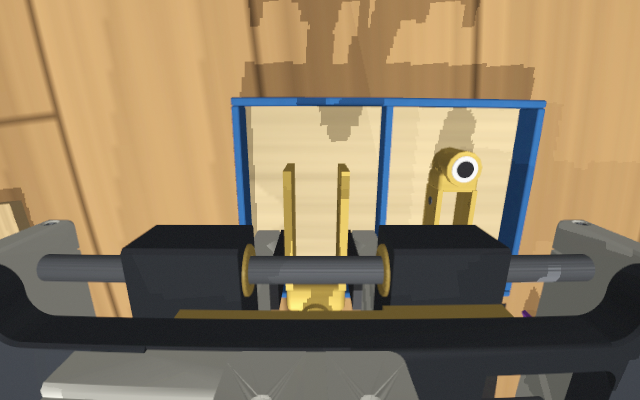

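Pintle is over the far blue compartment (315,230); the gudgeon (460,190) is settled in the other. Lowering.

Call:
play_rows(
  deltas=[
    [0.0015,0,-0.04,0,0,0],
    [0,0,-0.04,0,0,0],
    [0,0,-0.02,0,0,0],
    [0,0,-0.007,0,0,0],
    [0,0,-0.003,0,0,0],
    [0,0,0,0,0,0],
    [0,0,-0.001,0,0,0],
    [0,0,0,0,0,0],
  ],
)

```text
clock: 32.25
tool_pos: [0.5667, -0.3274, 0.0354]
orientation: [-179.9, -0.0, -94.9]
force: [0.2, 0.4, -1.3]
opening: 0.0318
gripper_force: 30.0
```

Call:
play_rows(
  deltas=[
    [0,0,-0.0012,0,0,0],
    [0,0,0,0,0,0],
    [0,0,0,0,0,0],
  ],
)

```text
clock: 32.55
tool_pos: [0.5661, -0.3273, 0.0336]
orientation: [-180.0, -0.0, -94.9]
force: [0.3, 0.5, -1.1]
opening: 0.0319
gripper_force: 30.0
```

Call:
play_rows(
  deltas=[
    [0,0,-0.0014,0,0,0],
    [0,0,0,0,0,0],
    [0,0,0,0,0,0],
  ],
)

```text
clock: 32.85
tool_pos: [0.5663, -0.3274, 0.0326]
orientation: [-180.0, -0.0, -94.9]
force: [-1.7, 0.1, 3.3]
opening: 0.0314
gripper_force: 30.0
```

Call:
play_rows(
  deltas=[
    [0,0,0,0,0,0],
    [0,0,0,0,0,0],
    [0,0,0,0,0,0],
    [0,0,0,0,0,0],
    [0,0,0.02,0,0,0],
    [0,0,0.05,0,0,0],
    [0,0,0.05,0,0,0],
    [0,0,0.05,0,0,0],
    [0,0,0.04,0,0,0],
    [0,0,0,0,0,0],
  ],
  gripper=0,
)

```text
clock: 33.85
tool_pos: [0.5685, -0.3284, 0.2062]
orientation: [-179.5, -0.2, -94.9]
force: [-0.3, 0.1, 0.2]
opening: 0.0436
gripper_force: 0.0
```

```bash
python3 - <<'E'
from w import *
p,d=snapshot('scene');c=cloud(camera_model('scene'),d);cv2.imwrite('pics/end.png',cv2.resize(p[130:300,130:520],None,fx=2,fy=2,interpolation=cv2.INTER_CUBIC))
for b,z in [([.45,-.317],(.022,.05)),([.566,-.33],(.022,.05)),([.438,.283],(.06,.08)),([.553,.297],(.02,.06)),([.486,.37],(.033,.06))]: gold(p,c,b,.055,*z)
E
```

```text
271 [ 453.8 -315.9] [97.2 39.2] 85.1 ztop 36.2 xr 432.0 475.0 yr -364.0 -266.0
291 [ 567.2 -329.7] [90.2 36.2] 87.1 ztop 34.6 xr 548.0 586.0 yr -375.0 -285.0
81 [441.3 282.4] [28.4 27.2] 89.9 ztop 69.5 xr 428.0 455.0 yr 268.0 297.0
138 [556.8 297.1] [76.5 14.8] 6.0 ztop 43.3 xr 519.0 595.0 yr 288.0 308.0
154 [487.2 368.8] [101.4  14.9] 7.5 ztop 43.4 xr 437.0 537.0 yr 359.0 379.0
```

View pics/end.png

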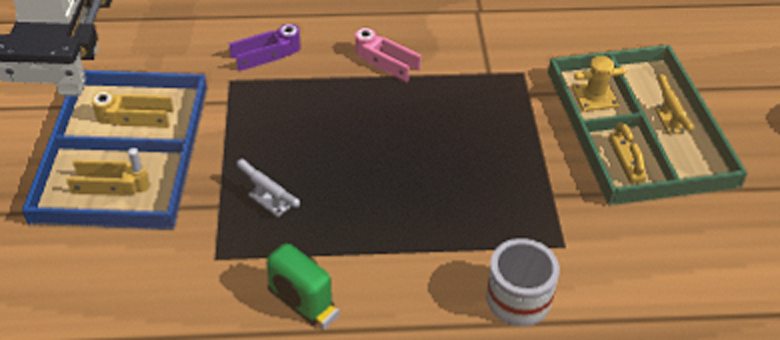

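The final view shows all five fittings upright in their compartments: gudgeon (130,108), pintle (110,175), bollard (600,85), fairlead (628,155) and cleat (673,103). The steel cleat, tin and tape haven't moved. Handing in.

```bash
python3 -c "
from plant import *
print(close_job())"
```

```text
the job is handed in; nothing more can be done
None
```

I placed all five fittings upright in their compartments and handed the job in at about 34 s of the 134 s allowed; the steel cleat, putty tin and tape measure were not touched, and no verdict came back at hand-in.

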